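# Close up and start the bench flat lap

## Robot

A 6-joint arm with a two-finger parallel gripper is mounted at the origin on the work surface. World frame = base frame: x ahead of the robot, y to its left, z up, the work surface at z = 0. Lengths are in m, angles in rad, forces in N, time in s.
With the tool pointing down it reaches from about 0.25 to 0.725 m from the base axis. Payload 4 kg.
Tool frame: the origin (TCP) lies at the very end of the fingers, on their centre line; the grasp point (between the pads) lies 19 mm behind it; z points along the fingers, y is the line along which they close (so a half turn about z gives the same grasp; the last joint's range is limited). The gripper opens to 85 mm and grips with 20 to 120 N. Pads are 22 mm wide; open, the fingers measure 114 mm over their backs; the gripper's body (76 mm by 85 mm) begins 54 mm behind the grasp point. The pads swing forward as they close: fully open they stand 13 mm farther back than shut.
Start: joints at [1.153, 0.241, 0.005, 1.335, 0, 1.571], TCP at [0.203, 0.457, 0.231] pointing down, gripper open.
Joint ranges: [-2.72, 2.72], [-1.05, 1.87], [-1.09, 1.28], [-1.99, 2.15], [-1.42, 1.44], [-3.14, 3.14]. Speed limits (rad/s): [2.79, 2.79, 3.14, 3.14, 3.14, 3.14].

## Interface

Orientations are given as a unit quaternion [x, y, z, w].
In Python, from workcell import * gives the robot as it stands. The module is installed in compiled form; this text tells all that it offers.
- The arm moves only by the tool send_rows, never from a script. Its argument "steps" is text: rows parted by semicolons, each of 7 numbers parted by spaces: the opening, from -1 (shut) to 1 (fully open), then the shift along the world's x, y, z in m, then the turn, a rotation vector about the world's x, y, z in rad. A call has exactly 5 rows; each row shifts and turns the commanded pose from where the row before left it; what a row does not reach is not made up. A row lasts 1/12 s, in which the tool goes at most 41.7 mm and 7.16 degrees, less where a joint would pass 70% of its speed; a pose out of reach is approached as far as the arm can. A call is refused whole if a number of a shift passes 0.0417 or a number of a turn 0.125, either way. A call with a gripper value outside its range is refused whole. The fingers move at their own pace and stop on an object; the grip force is fixed at half the most. Time passes only in rows, so rows that do not move let the fingers close, or fill a call up. It gives the time, the measured TCP pose, the force, the opening and the grip force at its end, in the units of the state.
- get_obs(): the state, without advancing time (a new reading comes with each control period).
- camera(name): name is "scene" or "top"; returns a dict with "frame" (480x640x3 uint8, red, green, blue), "range_z" (480x640 float32, m along the optical axis (not along the pixel's ray), 0 where there is no reading), "camera_matrix" (3x3 intrinsics, pixels), "extrinsics" (4x4, takes a point from world to camera coordinates). Camera axes: x right, y down, z forward; pixel columns grow to the right and rows downward; lengths in m; the calibration is good to about 2 mm. A picture is of the moment at which its call begins.
- job_done(): hands the job in; it is judged then, once.
The state is a dict: "clock": time; "joint_pos": joint angles; "joint_vel": joint speeds; "tau": joint torques, N m; "eef_pos": TCP position; "tool_rot": TCP orientation; "ft_force": force on the tool from outside, world axes, zero at the start; "ft_torque": the same for the moment, N m; "grip_width": finger opening in m; "grasp_force": force on a finger pad.
Only numpy, scipy, OpenCV 4.12 (cv2) and the standard library are available. Lean on these libraries where they do the work, as an engineer would, in place of code of your own. Each camera call takes 0.05 s, during which the arm holds its last target. There are 200 camera calls.

## Task

The gears of the flat lap have just been serviced: shut its open gear cover, then with the T-key turn the cover's slotted captive screw clockwise to its stop so that the cover is locked. Hang the T-key back in the hole of its wooden block, and only then start the machine: push the flat start button fully down and let it spring back. Leave the mushroom-shaped stop button and the other things on the bench alone.

Things in the scene. Friction and masses are not known exactly. Their poses are not given: they have to be found in the camera images.
- lap: The flat lap: grey cast base fixed to the bench, 250 mm deep (x), 400 mm wide (y), 92 mm high. Origin: centre of its underside; x points away from the worker (robot), y left, z up. Left half: a round splash pan, 190 mm across, centre y = +100 mm, rim 132 mm and nut 138 mm above the bench. Right half: a gear pit, centre y = -110 mm, with the cover over it.
- cover (a joint): Opening angle of the gear cover, rad: 0 shut (level, on its stop), starts 0.7 to 1.1, at most 1.3. Steel sheet, 228 mm from hinge to free edge, 156 mm wide, 4 mm thick, 20 mm turned-down edges. Hinged along its far edge, it opens up and away from the worker. Stiff hinge: it stays where left and closes under 1 to 3 N pushed on the outer face near the free edge.
- cover_hinge (a point): Point on the cover's hinge axis at mid width, 116 mm above the bench, 4 mm below the outer face of the shut cover. Its axes turn with the cover: y along the hinge axis (lap's left), x from free edge to hinge, z out of the outer face. Shut, they equal the lap's axes.
- cover_edge (a point): Middle of the cover's free edge, on its outer face: 228 mm from the hinge axis along -x and 4 mm along z of the cover's axes. Axes as cover_hinge.
- screw (a joint): Turn of the captive quarter-turn screw, rad, clockwise seen from above: starts 0 to 0.25 (open), stop at 1.4 (locked; counts beyond 1.2). At 0 its slot lies along the cover's x, at 1.4 nearly across. Friction of 0.12 N m holds it where it is left.
- screw_slot (a point): Centre of the slot's mouth on top of the screw's head; x along the slot, z out of the head; turns with the screw. Dark round steel head, 48 mm across, 16 mm high; slot 34 mm long, 10 mm wide, 13 mm deep. In the cover's axes (from cover_hinge) it lies at x -186, y 0, z +20 mm: 136 mm above the bench with the cover shut.
- key: Steel T-key, loose, about 0.16 kg. Origin: middle of the blade's lower edge; z up the shank, x along T-bar and blade, y across. Blade 30 (x) by 5 mm (y), lower edge rounded, up to z = 25; shank 14 mm across; T-bar 90 (x) by 16 mm (y), z = 64 to 86 mm. It starts hanging upright in the block, T-bar on the block's top, turned up to 1.2 rad from the block's x.
- block_hole (a point): Centre of the mouth of the round hole (40 mm across, 72 mm deep) in the top of the fixed wooden key block, which is 80 by 80 mm and 85 mm high. When the key hangs in it, the key's origin is 64 mm below this point. The block stands left or right of the lap, the start/stop station on the other side.
- station: The start/stop station, a grey plastic box with a metal top plate fixed to the bench, 90 mm (x) by 130 mm (y) by 58 mm high. Origin: centre of its underside. Two black push buttons in steel collars stand on top, on its y axis: the flat start button at y = +31 mm, the mushroom stop button at y = -31 mm.
- start (a joint): Travel of the flat start button in m, downward: 0 released, 0.007 fully down. Spring: starts to move at about 1.5 N, fully down at 5 N; springs back by itself. Counts as fully down beyond 0.0058.
- start_top (a point): Centre of the top of the start button, 81 mm above the bench when released. Flat black cylinder 32 mm across, standing 11 mm proud of a 48 mm collar that is 12 mm high.
- stop (a joint): Travel of the stop button in m: 0 released, 0.006 down. Not to be pressed.
- stop_top (a point): Centre of the domed top of the stop button, 99 mm above the bench. Black mushroom head 42 mm across, 62 mm from the start button.
- cuff: Bystander: an open copper cuff bracelet, 60 mm across and 24 mm high, standing on its edge round its origin (centre of its underside), to one side of the lap.
- dish: Bystander: a small white dish of stones, 112 mm across and 34 mm high; origin at the centre of its underside; to the other side of the lap.
There are look-alikes about, which are no part of the job. There is more than one size of the key; the job needs the largest. Of the things like the part that bears block_hole, leave any that is green; of the rest the smaller one is meant.

How it is judged:
On the way, in this order (a step that is already met when the one before it is completed fails the run):
1. the gear cover is shut (value of joint cover below 0.05 rad), for 0.2 s.
2. the T-key's blade stands in the slot of the captive screw (value of joint cover below 0.05 rad and z of key in the frame of screw_slot below -0.007 m and horizontal distance between key and screw_slot below 0.007 m and angle between key's own z axis and vertical below 0.15 rad), for 0.1 s.
3. the screw has been turned clockwise to its locked position with the key's blade in its slot (all of step 2 and value of joint screw above 1.2 rad), for 0.1 s.
4. the T-key hangs in the hole of its block again (horizontal distance between key and block_hole below 0.012 m and z of key in the frame of block_hole between -0.071 and -0.057 m and angle between key's own z axis and vertical below 0.1 rad), for 0.2 s.
5. the start button is pushed fully down (value of joint start above 0.0058 m), for 0.1 s.
At the end, for the whole second after the job is handed in: The cover is shut (within 0.05 rad), the screw is locked (beyond 1.2 of its 1.4 rad), the T-key hangs at rest and upright (within 0.1 rad) in the block's hole (within 12 mm of its axis, T-bar down on the block within 7 mm), and both buttons are released (within 1 mm) (all of step 4 and value of joint cover below 0.05 rad and value of joint screw above 1.2 rad and linear speed of key below 0.02 m/s and value of joint each of start, stop below 0.001 m); the robot touches nothing.
It fails at once if the start button is pushed while the cover is open, the screw unlocked or the T-key out of its block (value of joint start above 0.002 m and not (value of joint cover below 0.05 rad and value of joint screw above 1.2 rad and horizontal distance between key and block_hole below 0.012 m and z of key in the frame of block_hole between -0.071 and -0.057 m and angle between key's own z axis and vertical below 0.1 rad)).
It fails at once if the stop button is pushed (value of joint stop above 0.002 m).
It fails at once if the cuff or the dish is moved by more than 25 mm (distance of any of cuff, dish from where it was at the start of the episode above 0.025 m).
It also fails if it takes over 72 s, if anything falls off the work surface, if the arm or the gripper's body presses on something with over 40 N, if the wrist force passes 120 N, or if a joint passes its speed limit or range.

## Working session

There is one attempt and no reset: what is moved stays moved. The work goes in short steps, Python scripts to look and compute and a tool call to move; the robot and the scene stay as the last step left them, time stands still between calls to the robot, and variables do not carry over. Pictures are saved under pics/ and viewed, at most 10 in all, crops included, and the job is handed in when it is done.

Besides the shell and the picture viewer there is one more tool, called after "Call:" as name(argument=value, ...) on one line, values as JSON. send_rows: Moves the arm, as the interface text tells. Its arguments: {"type":"object","properties":{"steps":{"type":"string"}},"required":["steps"]}

```bash
mkdir -p pics; python3 - <<'E'
from workcell import *
import cv2,numpy as np
for n in("scene","top"):
    c=camera(n); cv2.imwrite(f"pics/{n}0.png",c["frame"][:,:,::-1]); np.savez(f"{n}0.npz",**c)
    print(n,c["camera_matrix"].round(1).tolist(),c["extrinsics"].round(3).tolist())
o=get_obs();print(o)
E
```

```text
scene [[506.4, 0.0, 323.7], [0.0, 506.4, 239.4], [0.0, 0.0, 1.0]] [[-0.327, 0.945, -0.013, 0.12], [0.805, 0.271, -0.528, -0.391], [-0.495, -0.183, -0.849, 1.506], [0.0, 0.0, 0.0, 1.0]]
top [[591.2, 0.0, 314.3], [0.0, 591.2, 237.9], [0.0, 0.0, 1.0]] [[-0.053, -0.999, 0.002, 0.082], [-0.978, 0.051, -0.202, 0.553], [0.201, -0.012, -0.979, 1.499], [0.0, 0.0, 0.0, 1.0]]
{'clock': 0.1, 'joint_pos': array([ 1.15300027e+00,  2.41329677e-01,  3.83154243e-03,  1.33520637e+00,
       -1.16208019e-05,  1.57083485e+00]), 'joint_vel': array([-0.00080174, -0.0016695 ,  0.00237689,  0.00019735, -0.00125143,
       -0.0016687 ]), 'tau': array([-9.26563844e-04, -3.73138404e+01,  2.53009880e+01,  1.08436507e-02,
       -5.26223630e-06, -1.64692000e-05]), 'eef_pos': array([0.20264076, 0.45645965, 0.2304955 ]), 'tool_rot': array([ 2.07400754e-01,  9.78255599e-01, -9.34553037e-04, -1.92158224e-04]), 'ft_force': array([ 0.1705176 , -0.16133959, -0.09806145]), 'ft_torque': array([-0.00658505,  0.0059826 ,  0.00998414]), 'grasp_force': 0.0, 'grip_width': 0.08561564811646215}
```

View pics/scene0.png

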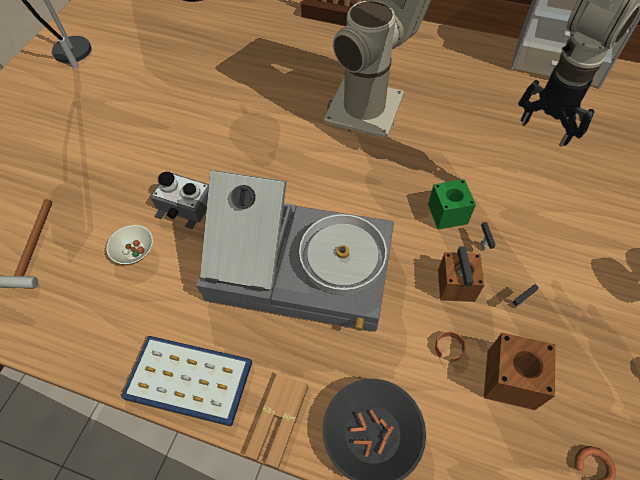

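View pics/top0.png

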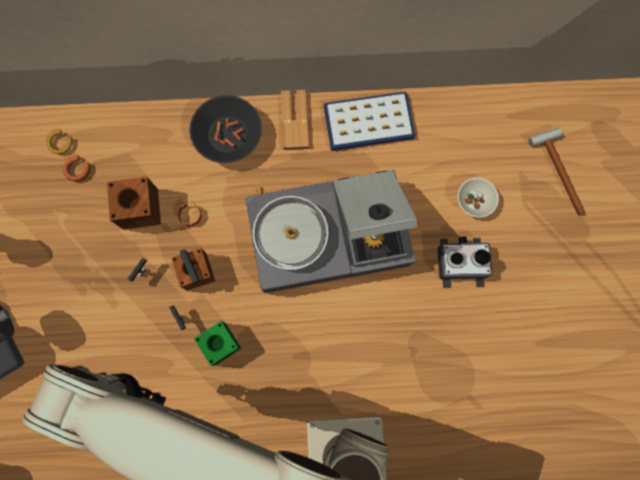

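The scene view shows three blocks: green (452,204), large brown (520,370) and small brown (461,276). The small brown one has a T-key hanging in it, its bar at (465,265). Loose smaller keys lie at (487,237) and (525,295). The station is at (180,195), with the mushroom at (167,180) and the flat start button at (190,190). The cover is open, with its screw at (243,196).

Candidates:
- **Key:** hanging one at top (189,265), loose ones at (138,270) and (178,317). I choose the hanging, largest one.
- **Block:** small brown at top (192,267), large brown (133,202), green (217,343). I choose the small brown one.

Next I check close crops.

```bash
cat > h.py <<'E'
import numpy as np,cv2
def load(n):
    return dict(np.load(n+".npz"))
def ray(c,u,v):
    K=c["camera_matrix"];E=c["extrinsics"];R=E[:3,:3];t=E[:3,3]
    d=R.T@np.linalg.solve(K,[u,v,1.]);return -R.T@t,d
def tri(a,pa,b,pb):
    o1,d1=ray(a,*pa);o2,d2=ray(b,*pb)
    s=np.linalg.lstsq(np.c_[d1,-d2],o2-o1,rcond=None)[0]
    p,q=o1+s[0]*d1,o2+s[1]*d2
    return (p+q)/2,np.linalg.norm(p-q)
def cloud(c):
    K=c["camera_matrix"];E=c["extrinsics"];z=c["range_z"].astype(float)
    v,u=np.mgrid[:480,:640]
    P=np.stack([(u-K[0,2])/K[0,0]*z,(v-K[1,2])/K[1,1]*z,z],-1)
    W=(P-E[:3,3])@E[:3,:3];W[z==0]=np.nan;return W
def proj(c,p):
    q=c["camera_matrix"]@(c["extrinsics"]@np.r_[p,1])[:3];return q[:2]/q[2]
def crop(c,x,y,w,h,s):
    im=cv2.resize(c["frame"][y:y+h,x:x+w,::-1],None,fx=s,fy=s,interpolation=cv2.INTER_CUBIC)
    for i in range(0,w,10):
        cv2.line(im,(i*s,0),(i*s,6),(0,255,255),1)
        cv2.putText(im,str(x+i),(i*s,18),0,.35,(0,255,255),1)
    for i in range(10,h,10):
        cv2.line(im,(0,i*s),(6,i*s),(0,255,255),1);cv2.putText(im,str(y+i),(8,i*s+4),0,.35,(0,255,255),1)
    return im
E
python3 - <<'E'
from h import *
s,t=load("scene0"),load("top0")
A=crop(s,430,235,80,60,5);B=crop(t,160,240,80,60,5);C=crop(s,145,165,80,60,5);D=crop(t,430,230,80,60,5)
cv2.imwrite("pics/crops.png",np.vstack([np.hstack([A,B]),np.hstack([C,D])]))
E
```

```text
(no output)
```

View pics/crops.png

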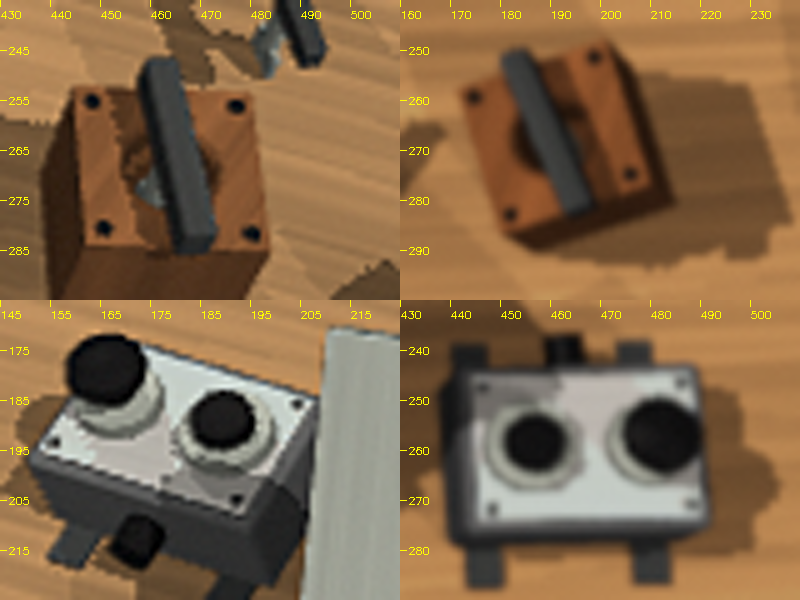

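The crops confirm the choice: the largest key hangs in the small brown block, with the bar running from about (461,250) to (469,283) in scene and (184,253) to (195,281) in top. The start button is at scene (189.0,188.6) and top (456.6,258.0). The stop button is at scene (166,179) and top (482,257).

```bash
python3 - <<'E'
from h import *
np.set_printoptions(precision=4,suppress=True)
s,t=load("scene0"),load("top0")
print("block")
P=[]
for a,b in [((448,255),(205.6,274.2)),((476.8,255.8),(181.6,282.4)),((450.2,280.2),(198.4,251.2)),((479.8,281.2),(174.2,259))]:
    p,e=tri(s,(a[0]-.4,a[1]-.4),t,(b[0]-.4,b[1]-.4));P.append(p);print(p,e)
print("mean",np.mean(P,0))
print("start",tri(s,(189.,188.6),t,(456.6,258.)),"stop",tri(s,(166.2,178.6),t,(482,256.8)))
for n,c in(("s",s),("t",t)):
    W=cloud(c).reshape(-1,3);W=W[~np.isnan(W[:,0])]
    bc=np.mean(P,0)
    near=np.linalg.norm(W[:,:2]-bc[:2],axis=1)<.07
    k=W[near&(W[:,2]>.097)]
    (cx,cy),wh,ang=cv2.minAreaRect(k[:,:2].astype(np.float32)*1000)
    print(n,"key",len(k),k[:,2].max(),np.median(k[:,2]),(cx,cy),wh,ang)
    b=W[near&(W[:,2]>.078)&(W[:,2]<.092)];r=cv2.minAreaRect(b[:,:2].astype(np.float32)*1000);print(" block",np.median(b[:,2]),r)
    # start, stop
    q=tri(s,(189.,188.6),t,(456.6,258.))[0]
    b=W[(np.linalg.norm(W[:,:2]-q[:2],axis=1)<.025)&(W[:,2]>.076)&(W[:,2]<.09)];print(" start",len(b),np.median(b[:,2]),cv2.minEnclosingCircle(b[:,:2].astype(np.float32)*1000) if len(b) else'')
    # lap region
    R=W[(np.abs(W[:,0]-.5)<.4)&(np.abs(W[:,1])<.35)]
    l=W[(W[:,2]>.085)&(W[:,2]<.097)&(np.abs(W[:,1])<.3)&(W[:,0]>.3)&(W[:,0]<.75)]
    print(" lap top",len(l),np.median(l[:,2]),cv2.minAreaRect(l[:,:2].astype(np.float32)*1000))
    rim=W[(W[:,2]>.126)&(W[:,2]<.142)&(np.abs(W[:,1])<.3)&(W[:,0]>.3)]
    print(" rim",len(rim),rim.mean(0),rim.min(0),rim.max(0))
    g=W[(np.abs(W[:,1])<.3)&(W[:,0]>.35)&(W[:,0]<.8)&(W[:,2]>.155)]
    print(" high",len(g),g.min(0),g.max(0))
    if len(g)>50:
        m=np.ones(len(g),bool)
        for _ in range(6):
            c0=np.median(g[m],0) if 0 else g[m].mean(0);n_=np.linalg.svd(g[m]-c0)[2][2] if m.sum()<4000 else np.linalg.eigh(np.cov((g[m]-c0).T))[1][:,0]
            n_*=np.sign(n_[2]);d=(g-c0)@n_;m=np.abs(d)<(.003)
        print(" plane",n_,c0,m.sum(),"tilt",np.arccos(n_[2]))
E
```

```text
block
[0.4722 0.3339 0.0867] 0.003777649046323131
[0.4542 0.3951 0.0874] 0.003435568494940302
[0.5328 0.3516 0.0859] 0.003820889748473563
[0.5154 0.413  0.0874] 0.004440826015364116
mean [0.4937 0.3734 0.0868]
start (array([ 0.4818, -0.3126,  0.0735]), np.float64(0.0035126460845595706)) stop (array([ 0.4794, -0.3745,  0.0858]), np.float64(0.0027139864539837562))
s key 314 0.11210080657360083 0.10670226596218169 (495.1292724609375, 371.7462158203125) (91.30277252197266, 17.237716674804688) 22.232398986816406
 block 0.08536270060381951 ((495.9537353515625, 372.5037841796875), (86.4521484375, 81.67472839355469), 16.2629451751709)
 start 117 0.08147884039698501 ((486.4015808105469, -313.56719970703125), 17.980005264282227)
 lap top 5706 0.09248505322189193 ((553.102294921875, 50.31072998046875), (340.34466552734375, 620.02197265625), 18.755334854125977)
 rim 1588 [0.6256 0.014  0.1328] [ 0.4659 -0.1616  0.126 ] [0.7118 0.2058 0.142 ]
 high 6398 [ 0.5138 -0.1816  0.155 ] [ 0.6791 -0.0088  0.2757]
 plane [0.6637 0.0897 0.7426] [ 0.604  -0.0928  0.2125] 5171 tilt 0.7338288540133645
t key 231 0.11423049775760302 0.10605490785554195 (492.91943359375, 373.5286865234375) (89.38944244384766, 16.245595932006836) 22.67076301574707
 block 0.08445947937748227 ((491.7053527832031, 373.18389892578125), (84.79618072509766, 81.36629486083984), 16.045818328857422)
 start 101 0.0805577431454702 ((478.93243408203125, -312.185302734375), 18.78660011291504)
 lap top 5012 0.09133764161352242 ((512.8486938476562, 65.44758605957031), (360.25421142578125, 518.5457153320312), 8.052275657653809)
 rim 857 [0.6116 0.0398 0.132 ] [ 0.4673 -0.1588  0.126 ] [0.7084 0.2074 0.142 ]
 high 3286 [ 0.5111 -0.1794  0.155 ] [ 0.6766 -0.0082  0.2757]
 plane [0.6606 0.0884 0.7455] [ 0.5971 -0.0924  0.2155] 2310 tilt 0.7294668954119268
```

```bash
cat > cov.py <<'E'
from h import *
np.set_printoptions(precision=4,suppress=True)
def cover(c,lo=.155):
    Wi=cloud(c);W=Wi.reshape(-1,3)
    ok=~np.isnan(W[:,0])&(np.abs(W[:,1]+.08)<.16)&(W[:,0]>.4)&(W[:,0]<.8)&(W[:,2]>lo)
    g=W[ok];m=np.ones(len(g),bool)
    for _ in range(8):
        c0=g[m].mean(0);n=np.linalg.eigh(np.cov((g[m]-c0).T))[1][:,0]
        n*=np.sign(n[2]);m=np.abs((g-c0)@n)<.003
    return g,m,c0,n
if __name__=="__main__":
  for nm in("scene0","top0"):
    c=load(nm);g,m,c0,n=cover(c)
    yaw=np.arctan2(n[1],n[0]);th=np.arccos(n[2])
    ex=np.array([np.cos(yaw),np.sin(yaw),0]);ey=np.array([-ex[1],ex[0],0]);ez=np.array([0,0,1.])
    cx=np.cross(ey,n)       # cover x: edge->hinge
    # hinge: along ex, z=.116, (c0-H).n=.004
    p=g[m];ylo,yhi=np.percentile(p@ey,[.5,99.5])
    a=(c0@n-.004-.116*n[2]-(ylo+yhi)/2*(ey@n))/(ex@n)
    H=ex*a+ey*(ylo+yhi)/2+ez*.116
    hd=g[((g-c0)@n>.012)&((g-c0)@n<.02)]
    rect=cv2.minAreaRect(np.c_[(p-H)@cx,(p-H)@ey].astype(np.float32)*1000)
    hc=cv2.minEnclosingCircle(np.c_[(hd-H)@cx,(hd-H)@ey].astype(np.float32)*1000)
    print(nm,"yaw",yaw,"th",th,"H",H,"width",yhi-ylo,"edge r",((p-H)@cx).min(),"screw in cover",hc,"d",np.median((hd-c0)@n))
    S=H-.186*ex+.02*ez;print(" slot shut",S," push shut",H-.2*ex+.048*ey+.004*ez)
    for t in (th,.6,.4,.2,0):
        q=H+.048*ey+.2*(-ex*np.cos(t)+ez*np.sin(t))+.004*(ex*np.sin(t)+ez*np.cos(t));print("  ",round(t,2),q)
E
python3 cov.py
python3 - <<'E'
from h import *
s,t=load("scene0"),load("top0")
A=crop(s,200,170,100,75,4)
B=crop(t,330,170,100,75,4)
cv2.imwrite("pics/lap.png",np.hstack([A,B]))
E
```

```text
scene0 yaw 0.13416671734803676 th 0.7337292484346873 H [ 0.7043 -0.0803  0.116 ] width 0.1544211157246772 edge r -0.229252369433505 screw in cover ((-187.31834411621094, -0.11582402884960175), 24.06381607055664) d 0.01547092492439726
 slot shut [ 0.5199 -0.1052  0.136 ]  push shut [ 0.4996 -0.0595  0.12  ]
   0.73 [ 0.5533 -0.0523  0.2529]
   0.6 [ 0.5365 -0.0545  0.2322]
   0.4 [ 0.5168 -0.0572  0.1976]
   0.2 [ 0.5044 -0.0589  0.1597]
   0 [ 0.4996 -0.0595  0.12  ]
top0 yaw 0.13308408679978073 th 0.7296272349515698 H [ 0.7015 -0.0792  0.116 ] width 0.15386196536595337 edge r -0.23311081227503797 screw in cover ((-188.7334747314453, -1.834478735923767), 27.083616256713867) d 0.0155035363895756
 slot shut [ 0.5172 -0.1038  0.136 ]  push shut [ 0.4969 -0.0581  0.12  ]
   0.73 [ 0.55   -0.051   0.2523]
   0.6 [ 0.5338 -0.0532  0.2322]
   0.4 [ 0.5141 -0.0558  0.1976]
   0.2 [ 0.5017 -0.0575  0.1597]
   0 [ 0.4969 -0.0581  0.12  ]
```

View pics/lap.png

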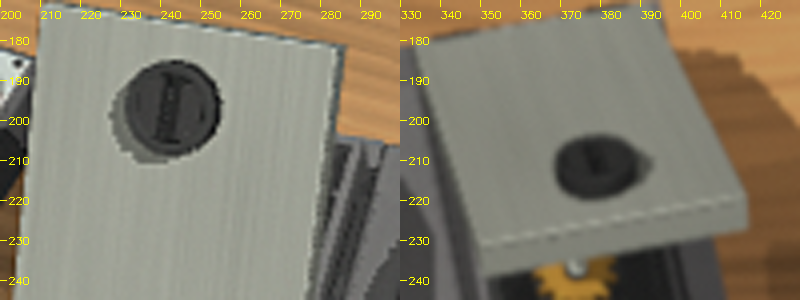

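The cover is open about 0.73 rad. In the crops, the screw head is at scene (241,196) and top (376,211), with its slot roughly along the cover's x. I move above the free edge, fingers shut, to push it down at the left of the screw.

Call:
send_rows(steps="-1 0.0232 -0.034 0.005 0 0 0;-1 0.0232 -0.034 0.005 0 0 0;-1 0.0232 -0.034 0.005 0 0 0;-1 0.0232 -0.034 0.005 0 0 0;-1 0.0232 -0.034 0.005 0 0 0")

```text
clock: 0.52
eef_pos: [0.3191, 0.2852, 0.2561]
tool_rot: [0.207, 0.978, -0.0, -0.0]
ft_force: [-0.1, 1.0, 1.1]
grip_width: 0.0257
grasp_force: 0.0
```

Call:
send_rows(steps="-1 0.0232 -0.034 0.005 0 0 0;-1 0.0232 -0.034 0.005 0 0 0;-1 0.0232 -0.034 0.005 0 0 0;-1 0.0232 -0.034 0.005 0 0 0;-1 0.0232 -0.034 0.005 0 0 0")

```text
clock: 0.93
eef_pos: [0.4353, 0.115, 0.2813]
tool_rot: [0.207, 0.978, -0.0, -0.0]
ft_force: [0.2, 0.9, 0.9]
grip_width: 0.0003
grasp_force: 0.0
```

Call:
send_rows(steps="-1 0.0232 -0.034 0.005 0 0 0;-1 0.0232 -0.034 0.005 0 0 0;-1 0.0232 -0.034 0.005 0 0 0;-1 0.0232 -0.034 0.005 0 0 0;-1 0.0232 -0.034 0.005 0 0 0")

```text
clock: 1.35
eef_pos: [0.5514, -0.055, 0.3061]
tool_rot: [0.208, 0.978, 0.0, -0.0]
ft_force: [-0.2, 1.1, -0.8]
grip_width: -0.0002
grasp_force: 0.0
```

Call:
send_rows(steps="-1 0 0 -0.021 0 0 0;-1 0 0 -0.019 0 0 0;-1 -0.005 0 -0.01 0 0 0;-1 -0.005 0 -0.01 0 0 0;-1 -0.006 -0.001 -0.012 0 0 0")

```text
clock: 1.77
eef_pos: [0.535, -0.0543, 0.2337]
tool_rot: [0.208, 0.978, -0.0, 0.0]
ft_force: [-0.6, -0.1, 3.1]
grip_width: -0.0002
grasp_force: 0.9
```

Call:
send_rows(steps="-1 -0.006 -0.001 -0.012 0 0 0;-1 -0.007 0 -0.012 0 0 0;-1 -0.006 0 -0.012 0 0 0;-1 -0.005 -0.001 -0.012 0 0 0;-1 -0.004 0 -0.012 0 0 0")

```text
clock: 2.18
eef_pos: [0.5069, -0.0563, 0.1739]
tool_rot: [0.207, 0.978, -0.0, 0.0]
ft_force: [0.0, -0.5, 1.1]
grip_width: -0.0
grasp_force: 0.7
```

Call:
send_rows(steps="-1 -0.004 0 -0.012 0 0 0;-1 -0.003 0 -0.012 0 0 0;-1 -0.002 0 -0.012 0 0 0;-1 -0.001 0 -0.01 0 0 0;-1 0 0 -0.005 0 0 0")

```text
clock: 2.6
eef_pos: [0.4958, -0.056, 0.1219]
tool_rot: [0.207, 0.978, -0.0, -0.001]
ft_force: [-1.1, 0.2, 1.9]
grip_width: -0.0001
grasp_force: 0.6
```

Call:
send_rows(steps="-1 0 0 -0.002 0 0 0;-1 0 0 -0.001 0 0 0;-1 0 0 0 0 0 0;-1 0 0 0 0 0 0;-1 0 0 0 0 0 0")

```text
clock: 3.02
eef_pos: [0.4975, -0.056, 0.1207]
tool_rot: [0.207, 0.978, 0.0, 0.001]
ft_force: [-0.4, -0.3, -1.0]
grip_width: -0.0001
grasp_force: 0.0
```

Call:
send_rows(steps="-1 0 0 0.03 0 0 0;-1 0 0 0.04 0 0 0;-1 0 0 0.04 0 0 0;0 0 0.04 0.005 0 0 0.11;1 0 0.041 0 0 0 0.11")

```text
clock: 3.43
eef_pos: [0.4999, 0.0242, 0.2398]
tool_rot: [0.099, 0.995, 0.001, 0.005]
ft_force: [2.1, 0.3, -0.3]
grip_width: 0.0231
grasp_force: 0.0
```

Call:
send_rows(steps="1 0 0.041 0 0 0 0.12;1 0 0.041 0 0 0 0.12;1 0 0.041 0 0 0 0.12;1 0 0.041 0 0 0 0.12;1 0 0.041 0 0 0 0.11")

```text
clock: 3.85
eef_pos: [0.4968, 0.2321, 0.2358]
tool_rot: [-0.198, 0.98, 0.0, 0.001]
ft_force: [1.5, 0.4, 0.4]
grip_width: 0.0829
grasp_force: 0.0
```

Call:
send_rows(steps="1 0 0.041 0 0 0 0;1 0 0.041 0 0 0 0;1 0 0.041 0 0 0 0;1 0 0.01 0 0 0 0;1 0 0 0 0 0 0")

```text
clock: 4.27
eef_pos: [0.4962, 0.3665, 0.2345]
tool_rot: [-0.197, 0.98, 0.0, -0.0]
ft_force: [-0.7, -0.6, -0.6]
grip_width: 0.0852
grasp_force: 0.0
```

```bash
python3 - <<'E'
from workcell import *
from h import *
import cov
for n in("scene","top"):
    c=camera(n);np.savez(n+"1.npz",**c);cv2.imwrite(f"pics/{n}1.png",c["frame"][:,:,::-1])
    g,m,c0,nn=cov.cover(c,.112) if 0 else (None,)*4
    W=cloud(c).reshape(-1,3);yaw=.1336;ex=np.array([np.cos(yaw),np.sin(yaw),0]);ey=np.array([-ex[1],ex[0],0]);H=np.array([.703,-.0798,.116])
    q=np.c_[(W-H)@ex,(W-H)@ey,W[:,2]]
    f=(np.abs(q[:,1])<.06)&(q[:,0]>-.15)&(q[:,0]<-.02)&(q[:,2]>.1)&(q[:,2]<.14)
    A=np.c_[q[f][:,:2],np.ones(f.sum())];print(n,"cover plane slope",np.linalg.lstsq(A,q[f][:,2],rcond=None)[0],np.median(q[f][:,2]))
    h=(np.hypot(q[:,0]+.187,q[:,1])<.035)&(q[:,2]>.131)&(q[:,2]<.145)
    print(" head",h.sum(),np.median(q[h][:,2]),cv2.minEnclosingCircle(W[h][:,:2].astype(np.float32)*1000), W[h].mean(0))
o=get_obs();print(o["joint_pos"],o["eef_pos"],o["tool_rot"])
s,t=load("scene1"),load("top1")
a=proj(s,[.5185,-.1045,.136]).astype(int);b=proj(t,[.5185,-.1045,.136]).astype(int);print(a,b)
A=crop(s,a[0]-25,a[1]-22,50,45,8);B=crop(t,b[0]-25,b[1]-22,50,45,8)
cv2.imwrite("pics/slot.png",np.hstack([A,B]))
E
```

```text
scene cover plane slope [-0.0011 -0.0025  0.1207] 0.1207439142122063
 head 262 0.13628765245515237 ((520.223876953125, -105.32877349853516), 24.823429107666016) [ 0.5214 -0.1052  0.1362]
top cover plane slope [-0.0018  0.0006  0.119 ] 0.11910736464437813
 head 209 0.13517164052757197 ((516.5811767578125, -103.63430786132812), 24.271160125732422) [ 0.517  -0.1037  0.1353]
[ 0.6313  0.4758  0.3548  1.4506 -0.0006  0.2382] [0.4967 0.3629 0.235 ] [-0.1952  0.9808 -0.0004 -0.0003]
[257 207] [378 243]
```

View pics/slot.png

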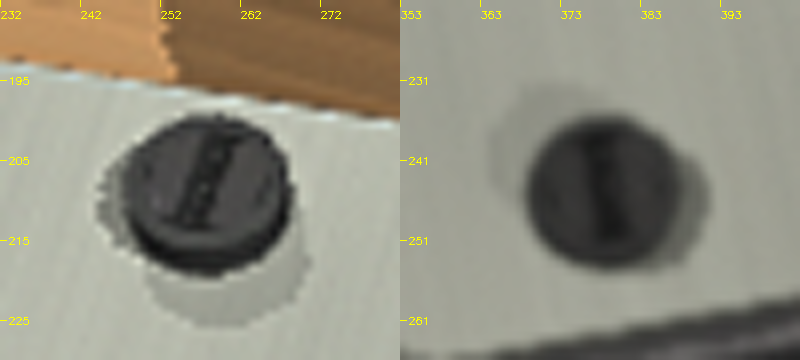

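The cover is shut (plane slope about 0, top 0.120). The slot is in scene from (259.8,201.8) to (255.7,212.6), and in top from (377.1,237.5) to (379,250.6). Now I grasp the key and compute the slot angle.

Call:
send_rows(steps="1 -0.0025 0.0095 -0.03 0 0 0;1 0 0 -0.04 0 0 0;1 0 0 -0.04 0 0 0;1 0 0 -0.03 0 0 0;1 0 0 -0.007 0 0 0")

```text
clock: 4.78
eef_pos: [0.4914, 0.3677, 0.0827]
tool_rot: [-0.193, 0.981, -0.003, -0.005]
ft_force: [-1.2, -0.0, -0.7]
grip_width: 0.0853
grasp_force: 0.0
```

```bash
python3 - <<'E'
from h import *
from workcell import get_obs
np.set_printoptions(precision=4,suppress=True)
def pl(c,u,v,z=.136):
    o,d=ray(c,u,v);return o+d*(z-o[2])/d[2]
for n,a,b in(("scene1",(259.8,201.8),(255.7,212.6)),("top1",(377.1,237.5),(379,250.6))):
    c=load(n);p,q=pl(c,*a),pl(c,*b);d=p-q;d*=np.sign(d[0]);print(n,(p+q)/2,"len",np.linalg.norm(d),"ang",np.arctan2(d[1],d[0]))
    # dark slot by PCA in rectified view
    xs=np.linspace(-.03,.03,121);C=np.array([.5185,-.1045,.136]);C[:2]=((p+q)/2)[:2]
    G=np.array([[proj(c,C+[x,y,0]) for y in xs] for x in xs],np.float32)
    g=cv2.remap(cv2.cvtColor(c["frame"],cv2.COLOR_RGB2GRAY),G[...,0],G[...,1],cv2.INTER_CUBIC).astype(float)
    X,Y=np.meshgrid(xs,xs,indexing="ij");m=np.hypot(X,Y)<.019
    th=np.percentile(g[m],22);w=np.where(m,np.clip(th-g,0,None),0)
    mx,my=(w*X).sum()/w.sum(),(w*Y).sum()/w.sum();cv=np.array([[(w*(X-mx)**2).sum(),(w*(X-mx)*(Y-my)).sum()],[0,(w*(Y-my)**2).sum()]]);print("  pca",C[:2]+[mx,my],.5*np.arctan2(2*cv[0,1],cv[0,0]-cv[1,1]))
o=get_obs();print(o["eef_pos"],o["ft_force"])
E
```

```text
scene1 [ 0.5185 -0.1046  0.136 ] len 0.03092327130510412 ang 0.09550405500225682
  pca [ 0.5177 -0.105 ] 0.08628347135309562
top1 [ 0.5165 -0.1034  0.136 ] len 0.03344709943878971 ang 0.06724158551469411
  pca [ 0.516  -0.1032] 0.10205081571571184
[0.4914 0.3677 0.0827] [-1.2058 -0.0212 -0.7458]
```

Call:
send_rows(steps="1 0 0 0 0 0 0;1 0 0 0 0 0 0;1 0 0 0 0 0 0;1 0 0 0 0 0 0;1 0 0 0 0 0 0")

```text
clock: 5.2
eef_pos: [0.4957, 0.3733, 0.0908]
tool_rot: [-0.195, 0.981, 0.001, 0.002]
ft_force: [0.4, -0.4, -0.1]
grip_width: 0.0853
grasp_force: 0.0
```

Call:
send_rows(steps="1 -0.0015 -0.0005 -0.002 0 0 0;0.3 0 0 0 0 0 0;-0.3 0 0 0 0 0 0;-1 0 0 0 0 0 0;-1 0 0 0 0 0 0")

```text
clock: 5.62
eef_pos: [0.4928, 0.3721, 0.0863]
tool_rot: [-0.195, 0.981, -0.0, -0.0]
ft_force: [-0.3, -0.2, -0.4]
grip_width: 0.0389
grasp_force: 0.0
```

Call:
send_rows(steps="-1 0 0 0 0 0 0;-1 0 0 0 0 0 0;-1 0 0 0 0 0 0;-1 0 0 0 0 0 0;-1 0 0 0 0 0 0")

```text
clock: 6.03
eef_pos: [0.493, 0.3721, 0.0864]
tool_rot: [-0.195, 0.981, 0.0, 0.0]
ft_force: [0.1, 0.4, 1.6]
grip_width: 0.0147
grasp_force: 60.9
```

Call:
send_rows(steps="-1 0 0 0.015 0 0 0;-1 0 0 0.035 0 0 0;-1 0 0 0.04 0 0 0;-1 0 0 0.04 0 0 0;-1 0 0 0.035 0 0 0")

```text
clock: 6.45
eef_pos: [0.4927, 0.3718, 0.2533]
tool_rot: [-0.195, 0.981, 0.0, 0.0]
ft_force: [0.8, 1.1, -1.2]
grip_width: 0.0148
grasp_force: 60.5
```

Call:
send_rows(steps="-1 0 -0.015 0 0 0 0;-1 0.001 -0.025 0 0 0 -0.02;-1 0.002 -0.036 0 0 0 -0.02;-1 0.002 -0.036 0 0 0 -0.02;-1 0.002 -0.036 0 0 0 -0.02")

```text
clock: 6.87
eef_pos: [0.4993, 0.2227, 0.2507]
tool_rot: [-0.156, 0.988, -0.0, -0.001]
ft_force: [0.5, 0.1, -1.3]
grip_width: 0.0147
grasp_force: 60.5
```

Call:
send_rows(steps="-1 0.002 -0.036 0 0 0 -0.02;-1 0.002 -0.036 0 0 0 -0.02;-1 0.002 -0.036 0 0 0 -0.02;-1 0.002 -0.036 0 0 0 -0.02;-1 0.002 -0.036 0 0 0 -0.02")

```text
clock: 7.28
eef_pos: [0.5093, 0.0422, 0.251]
tool_rot: [-0.105, 0.994, -0.0, -0.0]
ft_force: [0.9, 0.8, -2.6]
grip_width: 0.0148
grasp_force: 60.5
```

Call:
send_rows(steps="-1 0.002 -0.036 0 0 0 -0.02;-1 0.002 -0.036 0 0 0 -0.02;-1 0.002 -0.036 0 0 0 -0.02;-1 0.002 -0.025 0 0 0 -0.02;-1 0.001 -0.016 0 0 0 -0.02")

```text
clock: 7.7
eef_pos: [0.5184, -0.108, 0.2508]
tool_rot: [-0.054, 0.999, -0.0, -0.0]
ft_force: [0.6, 0.2, -1.5]
grip_width: 0.0149
grasp_force: 60.5
```

Call:
send_rows(steps="-1 0 0 0 0 0 0;-1 0 0 -0.015 0 0 0;-1 0 0 -0.01 0 0 0;-1 0 0 0 0 0 0;-1 0 0 0 0 0 0")

```text
clock: 8.12
eef_pos: [0.518, -0.1041, 0.2253]
tool_rot: [-0.057, 0.998, 0.0, -0.001]
ft_force: [1.1, 0.5, -0.6]
grip_width: 0.0149
grasp_force: 60.5
```

```bash
python3 - <<'E'
from workcell import *
from h import *
for n in("scene","top"):
    c=camera(n);np.savez(n+"2.npz",**c)
s,t=load("scene2"),load("top2")
a=proj(s,[.518,-.104,.2]).astype(int);b=proj(t,[.518,-.104,.2]).astype(int)
A=crop(s,a[0]-40,a[1]-45,80,90,5);B=crop(t,b[0]-40,b[1]-45,80,90,5)
cv2.imwrite("pics/held.png",np.hstack([A,B]));print(get_obs()["eef_pos"])
E
```

```text
[ 0.51901952 -0.10436272  0.22663248]
```

View pics/held.png

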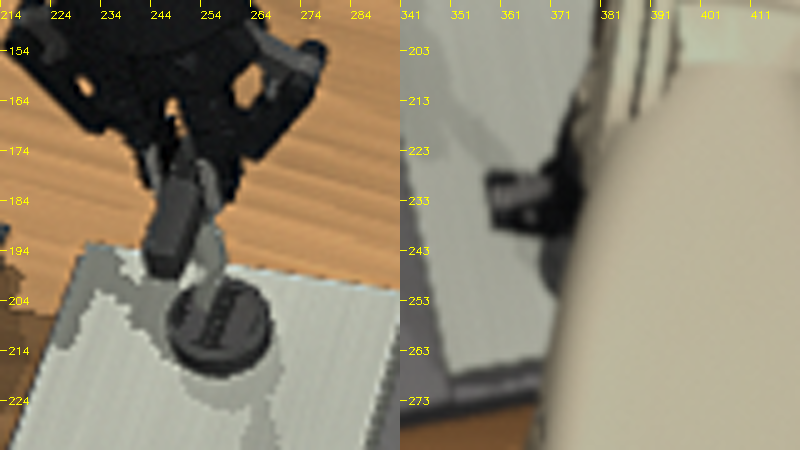

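The scene view shows the key held upright over the screw: bar end at (246,195) and blade near (255,200), just above the slot at (257,208). In the top view the arm hides it. I refine with the scene depth at the bar's far end.

```bash
python3 - <<'E'
from h import *
np.set_printoptions(precision=4,suppress=True)
b=.114;ex=np.array([np.cos(b),np.sin(b)]);ey=np.array([-ex[1],ex[0]])
T=np.array([.5188,-.1043])
for n in("scene2","top2"):
    W=cloud(load(n)).reshape(-1,3);W=W[~np.isnan(W[:,0])]
    q=np.c_[(W[:,:2]-T)@ex,(W[:,:2]-T)@ey,W[:,2]]
    e=q[(np.abs(q[:,1])<.014)&(q[:,0]>.018)&(q[:,0]<.06)&(q[:,2]>.218)&(q[:,2]<.255)]
    top=e[e[:,2]>.242]
    print(n,len(e),"x max",np.percentile(e[:,0],[90,95,98,100]),"y",np.percentile(e[:,1],[2,50,98]),"z",np.percentile(e[:,2],[2,50,98]),len(top),top.mean(0) if len(top) else '')
    r=cv2.minAreaRect(top[:,:2].astype(np.float32)*1000) if len(top)>4 else '';print(r)
    if n[0]=="s":
        k=q[(np.hypot(q[:,0],q[:,1])<.022)&(q[:,2]>.155)&(q[:,2]<.182)];print("blade",len(k),k.mean(0) if len(k) else '',np.percentile(k,[3,97],axis=0) if len(k) else '')
E
```

```text
scene2 153 x max [0.0467 0.0473 0.0477 0.0485] y [-0.0068  0.0026  0.0083] z [0.2278 0.2446 0.2489] 100 [0.0333 0.0008 0.2459]
((33.546756744384766, 0.6470670700073242), (29.998077392578125, 16.275014877319336), 2.6467623710632324)
blade 35 [0.0057 0.0013 0.1717] [[-0.0127 -0.0028  0.1632]
 [ 0.0171  0.0036  0.1812]]Traceback (most recent call last):
  File "<stdin>", line 10, in <module>
    return _quantile_unchecked(
        a, q, axis, out, overwrite_input, method, keepdims, weights)
    return _ureduce(a,
                    func=_quantile_ureduce_func,
    ...<5 lines>...
                    overwrite_input=overwrite_input,
                    method=method)
    r = func(a, **kwargs)
    result = _quantile(arr,
                       quantiles=q,
    ...<2 lines>...
                       out=out,
                       weights=wgt)
    slices_having_nans = np.isnan(arr[-1, ...])
                                  ~~~^^^^^^^^^
IndexError: index -1 is out of bounds for axis 0 with size 0
```

Call:
send_rows(steps="-1 -0.0025 -0.0007 -0.005 0 0 -0.02;-1 0 0 -0.008 0 0 0;-1 0 0 -0.005 0 0 0;-1 0 0 0 0 0 0;-1 0 0 0 0 0 0")

```text
clock: 8.63
eef_pos: [0.5159, -0.1056, 0.2077]
tool_rot: [-0.046, 0.999, 0.0, -0.001]
ft_force: [0.1, -0.3, -1.7]
grip_width: 0.0148
grasp_force: 60.5
```

Call:
send_rows(steps="-1 0 0 -0.003 0 0 0;-1 0 0 -0.003 0 0 0;-1 0 0 -0.003 0 0 0;-1 0 0 -0.003 0 0 0;-1 0 0 0 0 0 0")

```text
clock: 9.05
eef_pos: [0.5159, -0.1056, 0.1955]
tool_rot: [-0.046, 0.999, 0.0, -0.001]
ft_force: [-0.2, -0.6, -1.3]
grip_width: 0.015
grasp_force: 60.5
```

The blade is already about 5 mm into the slot with no resistance, so I go deeper.

Call:
send_rows(steps="-1 0 0 -0.002 0 0 0;-1 0 0 -0.002 0 0 0;-1 0 0 -0.002 0 0 0;-1 0 0 0 0 0 0;-1 0 0 0 0 0 0")

```text
clock: 9.47
eef_pos: [0.5163, -0.1057, 0.1901]
tool_rot: [-0.046, 0.999, 0.0, -0.0]
ft_force: [0.6, -0.3, -1.3]
grip_width: 0.0146
grasp_force: 60.5
```

Call:
send_rows(steps="-1 0 0 0 0 0 -0.1;-1 0.0001 0.0001 0 0 0 -0.1;-1 0.0001 0.0001 0 0 0 -0.1;-1 0.0001 0.0001 0 0 0 -0.1;-1 0.0001 0.0001 0 0 0 -0.1")

```text
clock: 9.88
eef_pos: [0.5168, -0.1046, 0.1904]
tool_rot: [0.205, 0.979, 0.001, -0.0]
ft_force: [-0.1, 1.5, -1.2]
grip_width: 0.0148
grasp_force: 60.5
```

Call:
send_rows(steps="-1 0.0001 0.0001 0 0 0 -0.1;-1 0.0001 0.0001 0 0 0 -0.1;-1 0.0001 0.0001 0 0 0 -0.1;-1 0.0001 0.0001 0 0 0 -0.1;-1 0.0001 0.0001 0 0 0 -0.1")

```text
clock: 10.3
eef_pos: [0.5175, -0.1037, 0.1904]
tool_rot: [0.44, 0.898, 0.001, -0.0]
ft_force: [0.4, 1.8, -1.7]
grip_width: 0.0149
grasp_force: 60.5
```

```bash
python3 -c "
from workcell import *
o=get_obs();print(o['ft_force'].round(2),o['ft_torque'].round(3),o['joint_pos'].round(2))"
```

```text
[ 0.38  1.82 -1.74] [ 0.704 -0.135  0.128] [-0.2   0.32 -0.    1.25  0.    0.71]
```

Call:
send_rows(steps="-1 0 0.0001 0 0 0 -0.1;-1 0 0.0001 0 0 0 -0.1;-1 0 0.0001 0 0 0 -0.1;-1 0 0.0001 0 0 0 -0.08;-1 0 0 0 0 0 -0.05")

```text
clock: 10.72
eef_pos: [0.5183, -0.1032, 0.1905]
tool_rot: [0.621, 0.784, 0.002, 0.0]
ft_force: [2.2, 2.4, -1.9]
grip_width: 0.0147
grasp_force: 60.3
```

```bash
python3 -c "
from workcell import *
o=get_obs();print(o['ft_force'].round(2),o['ft_torque'].round(3),o['joint_pos'].round(2))"
```

```text
[ 2.25  2.44 -1.89] [ 0.712 -0.563  0.127] [-0.2   0.32 -0.    1.25  0.    1.14]
```

Call:
send_rows(steps="-1 0 0 0 0 0 -0.04;-1 0 0 0 0 0 -0.04;-1 0 0 0 0 0 -0.03;-1 0 0 0 0 0 0;-1 0 0 0 0 0 0")

```text
clock: 11.13
eef_pos: [0.5184, -0.1034, 0.1906]
tool_rot: [0.662, 0.75, 0.002, 0.0]
ft_force: [2.5, 3.0, -2.5]
grip_width: 0.0147
grasp_force: 60.3
```

```bash
python3 -c "
from workcell import *
o=get_obs();print(o['ft_force'].round(2),o['ft_torque'].round(3),o['tool_rot'].round(3))"
```

```text
[ 2.5   3.05 -2.53] [ 1.079 -0.96   0.138] [0.662 0.75  0.002 0.   ]
```

Call:
send_rows(steps="-1 0 0 0 0 0 -0.03;-1 0 0 0 0 0 -0.02;-1 0 0 0 0 0 0;-1 0 0 0 0 0 0;-1 0 0 0 0 0 0")

```text
clock: 11.55
eef_pos: [0.5184, -0.1034, 0.1906]
tool_rot: [0.68, 0.733, 0.002, 0.0]
ft_force: [3.5, 4.1, -3.4]
grip_width: 0.0148
grasp_force: 60.4
```

```bash
python3 -c "
from workcell import *
o=get_obs();print(o['ft_force'].round(2),o['ft_torque'].round(3),o['tool_rot'].round(3))"
```

```text
[ 3.46  4.1  -3.42] [ 1.115 -1.074  0.378] [0.68  0.733 0.002 0.   ]
```

The torque jumped to 0.38 N m, so the screw is at its stop. I relieve it, lift, and return to the block with the original yaw.

Call:
send_rows(steps="-1 0 0 0 0 0 0.08;-1 0 0 0 0 0 0.07;-1 0 0 0.003 0 0 0;-1 0 0 0.01 0 0 0;-1 0 0 0.012 0 0 0")

```text
clock: 11.97
eef_pos: [0.5161, -0.1048, 0.2154]
tool_rot: [0.625, 0.781, -0.001, -0.001]
ft_force: [-0.7, 0.5, -2.0]
grip_width: 0.0144
grasp_force: 60.5
```

```bash
python3 -c "
from workcell import *
o=get_obs();print(o['ft_force'].round(2),o['ft_torque'].round(3),o['tool_rot'].round(3))"
```

```text
[-0.68  0.48 -2.02] [-0.016  0.032 -0.023] [ 0.625  0.781 -0.001 -0.001]
```

Call:
send_rows(steps="-1 0 0 0.02 0 0 0;-1 0 0 0.02 0 0 0.1;-1 0 0.015 0 0 0 0.116;-1 -0.002 0.03 0 0 0 0.116;-1 -0.002 0.036 0 0 0 0.116")

```text
clock: 12.38
eef_pos: [0.513, -0.0248, 0.2568]
tool_rot: [0.435, 0.9, -0.001, 0.001]
ft_force: [0.2, 0.8, -1.6]
grip_width: 0.0145
grasp_force: 60.5
```

Call:
send_rows(steps="-1 -0.002 0.036 0 0 0 0.116;-1 -0.002 0.036 0 0 0 0.116;-1 -0.002 0.036 0 0 0 0.116;-1 -0.002 0.036 0 0 0 0.116;-1 -0.002 0.036 0 0 0 0.116")

```text
clock: 12.8
eef_pos: [0.5026, 0.1573, 0.2564]
tool_rot: [0.158, 0.988, -0.001, 0.0]
ft_force: [-0.6, -0.1, -1.2]
grip_width: 0.0146
grasp_force: 60.5
```

Call:
send_rows(steps="-1 -0.002 0.036 0 0 0 0.116;-1 -0.002 0.036 0 0 0 0.116;-1 -0.002 0.036 0 0 0 0.116;-1 -0.002 0.036 0 0 0 0.116;-1 -0.002 0.036 0 0 0 0.116")

```text
clock: 13.22
eef_pos: [0.4928, 0.3374, 0.2564]
tool_rot: [-0.132, 0.991, -0.001, 0.0]
ft_force: [0.8, -0.1, -1.7]
grip_width: 0.0145
grasp_force: 60.5
```

Call:
send_rows(steps="-1 0 0.02 0 0 0 0.116;-1 0 0.012 0 0 0 0;-1 0 0 0 0 0 0;-1 0 0 0 0 0 0;-1 0 0 0 0 0 0")

```text
clock: 13.63
eef_pos: [0.4935, 0.3669, 0.2556]
tool_rot: [-0.185, 0.983, -0.001, -0.0]
ft_force: [0.2, 0.6, -0.6]
grip_width: 0.0146
grasp_force: 60.5
```

Call:
send_rows(steps="-1 -0.0005 0.005 -0.02 0 0 0.02;-1 0 0 -0.03 0 0 0;-1 0 0 -0.025 0 0 0;-1 0 0 -0.01 0 0 0;-1 0 0 0 0 0 0")

```text
clock: 14.05
eef_pos: [0.4915, 0.3707, 0.1675]
tool_rot: [-0.195, 0.981, -0.002, -0.003]
ft_force: [0.5, -0.3, -1.2]
grip_width: 0.0149
grasp_force: 60.5
```

Call:
send_rows(steps="-1 0 0 -0.01 0 0 0;-1 0 0 -0.015 0 0 0;-1 0 0 -0.015 0 0 0;-1 0 0 -0.015 0 0 0;-1 0 0 0 0 0 0")

```text
clock: 14.47
eef_pos: [0.4922, 0.3726, 0.1138]
tool_rot: [-0.196, 0.981, -0.001, -0.001]
ft_force: [-0.2, -1.2, -2.0]
grip_width: 0.0146
grasp_force: 60.5
```

Call:
send_rows(steps="-1 0 0 -0.012 0 0 0;-1 0 0 -0.009 0 0 0;-1 0 0 -0.004 0 0 0;-1 0 0 -0.001 0 0 0;-1 0 0 0 0 0 0")

```text
clock: 14.88
eef_pos: [0.4929, 0.3736, 0.0897]
tool_rot: [-0.197, 0.98, 0.0, 0.0]
ft_force: [-0.0, 0.2, -0.7]
grip_width: 0.0144
grasp_force: 60.5
```

Call:
send_rows(steps="-1 0 0 0 0 0 0;-0.3 0 0 0 0 0 0;0 0 0 0 0 0 0;0.4 0 0 0 0 0 0;0.4 0 0 0 0 0 0")

```text
clock: 15.3
eef_pos: [0.493, 0.3738, 0.0898]
tool_rot: [-0.197, 0.98, 0.0, 0.0]
ft_force: [0.3, 1.0, -0.2]
grip_width: 0.0595
grasp_force: 0.0
```

Released from about 3 mm up. I rise clear, then check the key and screw.

Call:
send_rows(steps="0.4 0 0 0.02 0 0 0;0.4 0 0 0.04 0 0 0;0 0 0 0.04 0 0 0;-1 0 0 0.04 0 0 0;-1 -0.03 -0.02 0.01 0 0 0")

```text
clock: 15.72
eef_pos: [0.4713, 0.3598, 0.2479]
tool_rot: [-0.197, 0.98, 0.005, 0.01]
ft_force: [0.5, 0.4, 2.1]
grip_width: 0.0242
grasp_force: 0.0
```

Call:
send_rows(steps="-1 -0.03 -0.029 0 0 0 0;-1 -0.03 -0.029 0 0 0 0;-1 -0.03 -0.029 0 0 0 0;-1 -0.02 -0.036 0 0 0 0;-1 -0.01 -0.038 0 0 0 0")

```text
clock: 16.13
eef_pos: [0.3402, 0.1916, 0.2395]
tool_rot: [-0.198, 0.98, 0.0, -0.0]
ft_force: [0.4, -0.7, -0.1]
grip_width: 0.0003
grasp_force: 0.0
```

```bash
python3 - <<'E'
from workcell import *
from h import *
for n in("scene","top"):
    c=camera(n);np.savez(n+"3.npz",**c)
    W=cloud(c).reshape(-1,3);W=W[~np.isnan(W[:,0])]
    k=W[(np.linalg.norm(W[:,:2]-[.494,.3727],axis=1)<.07)&(W[:,2]>.095)&(W[:,2]<.13)]
    print(n,len(k),np.median(k[:,2]),cv2.minAreaRect(k[:,:2].astype(np.float32)*1000))
s,t=load("scene3"),load("top3")
A=crop(s,430,235,80,60,5);B=crop(t,160,240,80,60,5)
C=crop(s,225,180,80,60,5);D=crop(t,340,215,80,60,5)
cv2.imwrite("pics/check.png",np.vstack([np.hstack([A,B]),np.hstack([C,D])]))
E
```

```text
scene 329 0.10667936779383363 ((495.5696105957031, 373.6556091308594), (91.98285675048828, 17.488170623779297), 22.43751335144043)
top 241 0.10579803184029248 ((493.72698974609375, 375.0602722167969), (89.69170379638672, 17.113094329833984), 22.41303062438965)
```

View pics/check.png

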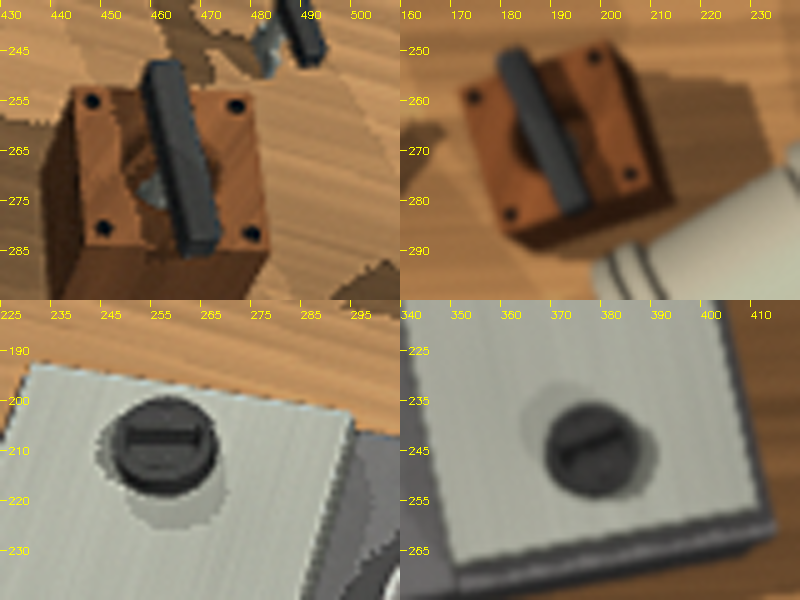

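The check picture shows the key bar down on the block, from scene (462,248) to (470,285), with its top at 0.106. The slot now lies nearly across the cover at scene (258,207), so the screw is locked. Next, the start button, fingers shut.

Call:
send_rows(steps="-1 0.01 -0.037 0 0 0 0.11;-1 0.011 -0.039 0 0 0 0.11;-1 0.011 -0.039 0 0 0 0.11;-1 0.011 -0.039 0 0 0 0.11;-1 0.011 -0.039 0 0 0 0.11")

```text
clock: 16.65
eef_pos: [0.3914, 0.0259, 0.2399]
tool_rot: [-0.424, 0.906, -0.0, 0.001]
ft_force: [0.7, 0.5, 0.5]
grip_width: 0.0
grasp_force: 0.0
```

Call:
send_rows(steps="-1 0.011 -0.039 0 0 0 0.11;-1 0.011 -0.039 0 0 0 0.11;-1 0.011 -0.039 0 0 0 0.11;-1 0.011 -0.039 0 0 0 0.11;-1 0.011 -0.039 0 0 0 0.11")

```text
clock: 17.07
eef_pos: [0.4432, -0.1559, 0.2398]
tool_rot: [-0.639, 0.769, -0.001, 0.001]
ft_force: [1.3, 0.6, 0.3]
grip_width: -0.0
grasp_force: 0.0
```

Call:
send_rows(steps="-1 0.011 -0.039 -0.01 0 0 0;-1 0.011 -0.039 -0.01 0 0 0;-1 0.008 -0.025 -0.02 0 0 0;-1 0 0 -0.02 0 0 0;-1 0 0 0 0 0 0")

```text
clock: 17.48
eef_pos: [0.4706, -0.2575, 0.1749]
tool_rot: [-0.636, 0.772, 0.004, -0.001]
ft_force: [-0.5, 0.4, -0.7]
grip_width: -0.0002
grasp_force: 0.0
```

Call:
send_rows(steps="-1 0 0 0 0 0 0;-1 0 0 0 0 0 0;-1 0 0 0 0 0 0;-1 0 0 0 0 0 0;-1 0 0 0 0 0 0")

```text
clock: 17.9
eef_pos: [0.473, -0.2566, 0.1809]
tool_rot: [-0.638, 0.77, -0.001, 0.001]
ft_force: [0.1, -0.4, 0.0]
grip_width: -0.0001
grasp_force: 0.0
```

Call:
send_rows(steps="-1 0.005 -0.03 0 0 0 0;-1 0.004 -0.026 0 0 0 0;-1 0 0 -0.03 0 0 0;-1 0 0 -0.03 0 0 0;-1 0 0 -0.015 0 0 0")

```text
clock: 18.32
eef_pos: [0.4802, -0.3125, 0.102]
tool_rot: [-0.637, 0.771, 0.001, -0.0]
ft_force: [-0.9, 0.3, 0.2]
grip_width: -0.0002
grasp_force: 0.0
```

Call:
send_rows(steps="-1 0 0 0 0 0 0;-1 0 0 0 0 0 0;-1 0 0 0 0 0 0;-1 0 0 0 0 0 0;-1 0 0 0 0 0 0")

```text
clock: 18.73
eef_pos: [0.4825, -0.3136, 0.1064]
tool_rot: [-0.637, 0.771, -0.002, 0.001]
ft_force: [0.1, -0.4, -0.3]
grip_width: -0.0002
grasp_force: 0.0
```

```bash
python3 - <<'E'
from workcell import *
from h import *
c=camera("scene");np.savez("scene4.npz",**c)
cv2.imwrite("pics/start.png",crop(c,130,110,100,110,5));print(get_obs()["eef_pos"])
E
```

```text
[ 0.48229531 -0.31347044  0.10610576]
```

View pics/start.png

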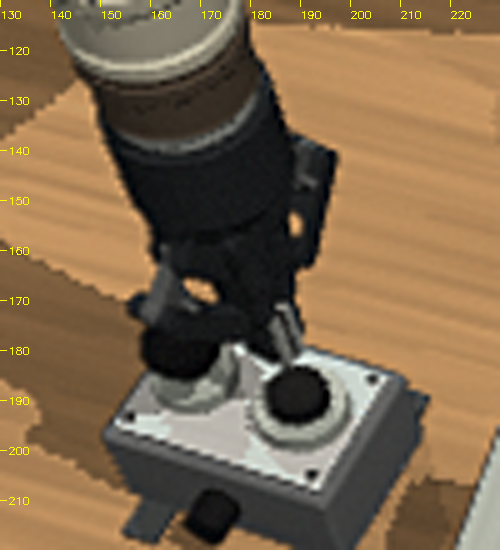

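The tip at (187,180) stands over the start button at (189,189), well clear of the mushroom at (165,180) in y. I press now.

Call:
send_rows(steps="-1 0 0.0005 -0.012 0 0 0;-1 0 0 -0.008 0 0 0;-1 0 0 -0.004 0 0 0;-1 0 0 -0.003 0 0 0;-1 0 0 -0.003 0 0 0")

```text
clock: 19.2
eef_pos: [0.4811, -0.3123, 0.0746]
tool_rot: [-0.637, 0.771, 0.0, -0.0]
ft_force: [-2.8, 0.6, 5.4]
grip_width: 0.0001
grasp_force: 2.3
```

Call:
send_rows(steps="-1 0 0 -0.002 0 0 0;-1 0 0 -0.001 0 0 0;-1 0 0 0 0 0 0;-1 0 0 0 0 0 0;-1 0 0 0 0 0 0")

```text
clock: 19.62
eef_pos: [0.4811, -0.3123, 0.0739]
tool_rot: [-0.637, 0.771, -0.0, 0.0]
ft_force: [-4.8, 4.0, 14.3]
grip_width: 0.0003
grasp_force: 7.4
```

Force rose to 14 N at z = 0.074, so the button is at its stop. I retract.

Call:
send_rows(steps="-1 0 0 0.015 0 0 0;-1 0 0 0.03 0 0 0;-1 0 0 0.04 0 0 0;-1 0 0 0.04 0 0 0;-1 0 0 0.02 0 0 0")

```text
clock: 20.03
eef_pos: [0.483, -0.3137, 0.2219]
tool_rot: [-0.637, 0.771, -0.004, 0.001]
ft_force: [0.9, -0.3, 0.8]
grip_width: -0.0001
grasp_force: 0.0
```

Call:
send_rows(steps="-1 0 0 0.02 0 0 0;-1 -0.02 0.02 0 0 0 0;-1 -0.02 0.03 0 0 0 0;-1 -0.02 0.02 0 0 0 0;-1 0 0 0 0 0 0")

```text
clock: 20.45
eef_pos: [0.4173, -0.239, 0.2362]
tool_rot: [-0.638, 0.77, 0.002, -0.001]
ft_force: [-0.9, 0.1, 0.0]
grip_width: -0.0001
grasp_force: 0.0
```

Call:
send_rows(steps="-1 0 0 0 0 0 0;-1 0 0 0 0 0 0;-1 0 0 0 0 0 0;-1 0 0 0 0 0 0;-1 0 0 0 0 0 0")

```text
clock: 20.87
eef_pos: [0.4219, -0.2432, 0.2362]
tool_rot: [-0.637, 0.771, -0.0, -0.0]
ft_force: [0.4, -0.7, -0.2]
grip_width: 0.0001
grasp_force: 0.0
```

```bash
python3 - <<'E'
from workcell import *
from h import *
for n in("scene","top"):
    W=cloud(camera(n)).reshape(-1,3);W=W[~np.isnan(W[:,0])]
    b=W[np.linalg.norm(W[:,:2]-[.4825,-.313],axis=1)<.01];k=W[(np.linalg.norm(W[:,:2]-[.494,.3727],axis=1)<.07)&(W[:,2]>.095)&(W[:,2]<.13)]
    v=W[np.linalg.norm(W[:,:2]-[.6,-.09],axis=1)<.03]
    print(n,"start z",np.median(b[:,2]),"bar z",np.median(k[:,2]),"cover z",np.median(v[:,2]))
print(job_done())
E
```

```text
scene start z 0.08208943289864779 bar z 0.1068475684529791 cover z 0.12083852414197652
top start z nan bar z 0.10567126632119059 cover z 0.11922228612814598
the job is handed in; nothing more can be done
None
  return _methods._mean(a, axis=axis, dtype=dtype,
  ret = ret.dtype.type(ret / rcount)
```

I handed the job in at about 21 s: cover shut, screw turned to its stop, T-key hanging back in its block, and the start button pressed fully down and sprung back; the result of the judging was not shown.

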